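Chock a bottle and tilt the worm-drive stage by one division

ROBOT

A 6-joint arm with a two-finger parallel gripper is mounted at the origin on the work surface; the furniture and walls round the work are solid. World frame = base frame: x ahead of the robot, y to its left, z up, the work surface at z = 0. Lengths are in mm, angles in rad, forces in N, time in s.
With the tool pointing down it reaches from about 325 to 900 mm from the base axis. Payload 6.1 kg.
Tool frame: the origin (TCP) lies on the centre line of the jaws, within the pads' length; the fingertips stand 19 mm ahead of it and the grasp point (between the pads) is the TCP; x points along the fingers, y is the direction in which the jaws open and shut, and the axes are right-handed (so a half turn about x gives the same grasp; the last joint's range is limited). The gripper opens to 85 mm and grips with 20 to 120 N. Pads are 22 mm wide; open, the fingers measure 114 mm over their backs; the gripper's body (76 mm by 85 mm) begins 54 mm behind the grasp point. The pads swing forward as they close: fully open they stand 13 mm farther back than shut.
Start: joints at [-1.389, 0.22, 1.526, -0, 1.395, -0.126], TCP at [189.345, -595.621, 250.3] pointing down, gripper open.
Joint ranges: [-2.98, 2.98], [-0.91, 2.08], [0.09, 2.57], [-1.24, 4.39], [0.2, 2.65], [-2.68, 2.68]. Speed limits (rad/s): [2.57, 2.57, 3.01, 3.14, 3.14, 3.14].

INTERFACE

Orientations are given as a unit quaternion [x, y, z, w].
In Python, from station import bot gives the robot as it stands. The module is installed in compiled form; this text tells all that it offers.
- The arm moves only by the shell command python3 -m pendant 'ROWS' [FORCE]. ROWS is text: rows parted by semicolons, each of 5 numbers parted by spaces: the shift along the world's x, y, z in units of 0.25 m (1.0 is 0.25 m), then the turn about the world's z in units of 180 degrees (1.0 is 180 degrees), then the opening, from 0 (shut) to 1 (fully open). In form: dx dy dz turn jaw; .... A call has 1 to 12 rows; each row shifts and turns the commanded pose from where the row before left it; what a row does not reach is not made up. A row lasts 1/8 s, in which the tool goes at most 62.5 mm and 10.7 degrees, less where a joint would pass 70% of its speed; a pose out of reach is approached as far as the arm can. A call with a number of a shift or a turn outside -1 to 1 is refused whole. A call with a gripper value outside its range is refused whole. The fingers move at their own pace and stop on an object; FORCE is the grip in N (left out, the last holds). Time passes only in rows, so rows that do not move let the fingers close. It gives the time, the measured TCP pose, the force and the opening at its end, in the units of the state.
- bot.get_state(): the state, without advancing time (a new reading comes with each control period).
- bot.grab_frame(name): name is "scene" or "top" or "wrist"; returns the picture (384x512x3 uint8, red, green, blue); there is no depth.
- bot.camera_info(name): a dict with "intrinsics" (3x3 intrinsics, pixels), "position" and "orientation" of the camera in the world; the wrist camera has in their place "mount" (4x4, takes a point from camera to tool coordinates, whose origin is the TCP and whose axes are the tool frame's). Camera axes: x right, y down, z forward; pixel columns grow to the right and rows downward; lengths in mm; the calibration is good to about 2 mm. A picture is of the moment at which its call begins: read the wrist's pose just before it. camera_info takes no time and is no camera call.
- bot.finish_job(): hands the job in, once; it reports no verdict.
Trained networks look in the newest picture that a camera, given by its name, has taken for a name from the list of things; names that differ only in an ending like _2 or _b are one class to them, and where a whole thing is asked for, a point or a joint stands for the part that bears it (a point fixed in the world has none). Each returns a list of dicts, best first, with "p" (0 to 1); they miss things now and then, are a little off and sometimes report something else, mostly with a low value. They report only what shows in the picture. A call takes as long as a camera call. They do not tell look-alikes from the thing itself.
- bot.search_frame(thing, camera): "point" ([row, column] in pixels, amid what is visible of it).
- bot.place_of(thing, camera): "point" ([row, column] in pixels: a listed point, or the origin of a listed thing).
The state is a dict: "clock": time; "q": joint angles; "joint_vel": joint speeds; "effort": joint torques, N m; "position": TCP position; "eef_rot": TCP orientation; "contact_force": force on the tool from outside, world axes, zero at the start; "wrist_torque": the same for the moment, N m; "gripper_width": finger opening in mm.
Only numpy, scipy, OpenCV 4.12 (cv2) and the standard library are available. Lean on these libraries where they do the work, as an engineer would, in place of code of your own. Each camera call takes 0.05 s, during which the arm holds its last target.

TASK

Push the yellow wedge snugly against the low, near side of the bottle lying on the white tilting stage, about mid-bottle, so that the bottle is held against the back rail. Only then wind the crank clockwise (seen from above) until the stage has gone from the zero mark to the next mark, 15 degrees of tilt, which is five turns of the crank, with the bottle still held by the wedge. Leave the marker, the spatula and the tall bottle where they are.

Things in the scene. Friction and masses are not known exactly. Their poses are not given: they have to be found in the camera images.
- stage: Tilting stage bolted to the worktop: grey base plate 190 (x) x 300 (y) x 12 mm. Origin on the worktop below the middle of the plate; its x axis points away from the low edge of the deck towards the back rail, y to the side of the crank, z up. The tilt axis runs along its y at x = 44 mm, z = 62 mm.
- deck_top (a point): Point on the upper surface of the white deck plate, above the tilt axis, half-way along the deck's width. Axes move with the deck: x up the slope to the back rail, y along the tilt axis, z out of the deck. At zero tilt it is 44, -40, 75 mm in the stage frame. The deck spans x -139 to +36 mm and y +-65 mm about this point; the back rail's face is at x = +26 mm and rises 29 mm above the deck.
- deck (a joint): Tilt of the deck in rad: 0 level (zero mark), grows as the near edge (-x) sinks; one division is 15 degrees = 0.2618 rad. Starts slightly below 0 (leaning to the rail by less than 0.8 degree). Stops at -0.03 and 0.37. Driven only through the self-locking worm: deck = crank / 120. The white drum on the tilt axis at the stage's -y end carries a black line per division and a fixed red pointer stands above it.
- crank (a joint): Angle of the crank in rad, counting whole turns, grows clockwise seen from above; 120 rad of crank is 1 rad of deck, so 2 pi (one turn) tilts the deck by 3 degrees. Friction only about 1 N at the pin; it stays where it is left.
- crank_axis (a point): Centre of the upper face of the black crank disc (44 mm radius, 8 mm thick, with a low hub 13 mm in radius and 5 mm high at the middle); the disc turns about the vertical through it. Fixed on the stage, 3, 105, 118 mm in its frame.
- crank_pin (a point): Middle of the upright red crank pin, which stands on the disc 34 mm from the axis: 14 mm in diameter, from 1 mm to 34 mm above the disc's face (this point is 17 mm above it). Its sleeve spins freely, so it can be pushed round from behind or held lightly.
- chock_center (a point): Centre of the loose yellow wedge (chock) on the deck, 44 mm long (x), 50 mm wide (y), 26 mm high, 120 g; this point is 13 mm above its sole. Its x axis points to the bottle: the ramp rises at 40 degrees from a 1.5 mm toe at x = +22 mm; the top is flat from x = -7 mm to the upright back face at x = -22 mm. It slides on the deck when pushed at the back face. When its ramp touches the bottle, the bottle's centre line is 32 mm ahead (x) of this point.
- bottle_center (a point): Centre of the loose bottle (blue cap, white label) lying on its side across the deck against the back rail: 48 mm in diameter, 97 mm long, 160 g; this point's z axis runs along the bottle to the cap. It rolls down the deck if the deck is tilted before it is chocked.
- stock_bottle: Bystander, to be left alone: upright white bottle with blue cap, 64 mm across, 159 mm high. Origin at the centre of its underside.
- marker: Bystander, to be left alone: red-capped felt marker, 138 mm long, lying. Origin at the centre of its underside.
- spatula: Bystander, to be left alone: thin steel spatula, 181 mm long, lying. Origin at the centre of its underside.
- bottle: The same bottle; origin at the centre of its base, z along it to the cap.
Mind the look-alikes: they are no part of the job. There is more than one size of the part that bears chock_center; the job needs the smaller.

How it is judged (in metres and radians):
On the way, in this order (a step that is already met when the one before it is completed fails the run):
1. the wedge is snug against the bottle's low side while the deck is still near level (x of bottle_center in the frame of chock_center between 0.024 and 0.0375 m and y of bottle_center in the frame of chock_center between -0.03 and 0.03 m and z of bottle_center in the frame of chock_center between 0.004 and 0.018 m and x of bottle_center in the frame of deck_top above -0.008 m and z of bottle_center in the frame of deck_top between 0.018 and 0.031 m and y of bottle_center in the frame of deck_top between -0.03 and 0.03 m and value of joint deck below 0.05 rad), for 0.2 s.
2. the deck is tilted by one division with the bottle held (x of bottle_center in the frame of chock_center between 0.024 and 0.0375 m and y of bottle_center in the frame of chock_center between -0.03 and 0.03 m and z of bottle_center in the frame of chock_center between 0.004 and 0.018 m and x of bottle_center in the frame of deck_top above -0.008 m and z of bottle_center in the frame of deck_top between 0.018 and 0.031 m and y of bottle_center in the frame of deck_top between -0.03 and 0.03 m and value of joint deck between 0.2318 and 0.2918 rad), for 0.2 s.
At the end, for the whole second after the job is handed in: The deck is at 15 degrees (0.262 rad) within 0.03 rad; the bottle lies still on the deck within 8 mm of the back rail, 30 mm of the deck's middle; the wedge stands on the deck, its ramp within 5 mm of touching the bottle's low side, its middle within 30 mm of the bottle's (all of step 2 and linear speed of bottle below 0.02 m/s).
It fails at once if the bottle leaves the deck (height (world z) of bottle_center below 0.06 m).
It fails at once if a bystander is moved by more than 25 mm (distance of any of stock_bottle, marker, spatula from where it was at the start of the episode above 0.025 m).
It also fails if it takes over 67 s, if anything falls off the work surface, if the arm or the gripper's body presses on something with over 40 N, if the wrist force passes 120 N, or if a joint passes its speed limit or range.

## Working session

There is one attempt and no reset: what is moved stays moved. The work goes in short steps, Python scripts to look and compute and a shell command to move; the robot and the scene stay as the last step left them, time stands still between calls to the robot, and variables do not carry over. Pictures are saved under pics/ and viewed, and the job is handed in when it is done.

```bash
mkdir -p pics; ls
cat > h.py <<'E'
import numpy as np, cv2
from scipy.spatial.transform import Rotation as R
from station import bot
def save(n,name):
    im=bot.grab_frame(n); cv2.imwrite('pics/'+name+'.png',cv2.cvtColor(im,cv2.COLOR_RGB2BGR)); return im
def cam(n):
    c=bot.camera_info(n); K=np.array(c['intrinsics'])
    if n=='wrist':
        s=bot.get_state(); T=np.eye(4); T[:3,:3]=R.from_quat(s['eef_rot']).as_matrix(); T[:3,3]=s['position']
        M=T@np.array(c['mount']); return K,M[:3,:3],M[:3,3]
    o=np.array(c['orientation'])
    Rm=o if o.shape==(3,3) else R.from_quat(o).as_matrix()
    return K,Rm,np.array(c['position'])
def ray_z(n,rc,z):
    K,Rm,p=cam(n); d=Rm@np.linalg.inv(K)@np.array([rc[1],rc[0],1.]); return p+d*(z-p[2])/d[2]
def proj(n,X):
    K,Rm,p=cam(n); u=K@(Rm.T@(np.array(X,float)-p)); return np.array([u[1]/u[2],u[0]/u[2]])
E
python3 - <<'E'
from h import *
for n in ['scene','top','wrist']:
    save(n,n+'0')
    print(n,[np.round(x,3).tolist() for x in cam(n)])
    for t in ['stage','deck_top','crank_axis','crank_pin','chock_center','bottle_center','bottle','stock_bottle','marker','spatula']:
        try: print(t,[(np.round(d['point'],1).tolist(),round(d['p'],2)) for d in bot.place_of(t,n)[:3]])
        except Exception as e: print(t,e)
s=bot.get_state();print(s)
E
```

```text
pics
scene [[[487.712, 0.0, 250.514], [0.0, 487.712, 195.026], [0.0, 0.0, 1.0]], [[-0.454, -0.698, 0.553], [-0.891, 0.344, -0.297], [0.017, -0.628, -0.778]], [-321.435, 190.374, 1220.682]]
stage [([196.3, 257.1], 0.93)]
deck_top []
crank_axis []
crank_pin []
chock_center [([207.9, 183.2], 0.54)]
bottle_center []
bottle []
stock_bottle []
marker [([250.5, 277.1], 0.51)]
spatula [([227.2, 160.3], 0.61)]
top [[[376.243, 0.0, 255.433], [0.0, 376.243, 188.666], [0.0, 0.0, 1.0]], [[-0.006, -0.983, 0.182], [-1.0, 0.01, 0.022], [-0.023, -0.182, -0.983]], [318.942, -253.299, 998.802]]
stage [([178.4, 280.6], 0.91)]
deck_top [([152.7, 290.3], 0.88)]
crank_axis [([172.8, 238.7], 0.66)]
crank_pin [([165.6, 220.4], 0.96)]
chock_center [([177.5, 300.6], 0.9), ([155.1, 189.7], 0.64)]
bottle_center [([150.0, 289.6], 0.63)]
bottle [([144.4, 310.7], 0.77), ([255.0, 260.2], 0.28)]
stock_bottle [([189.9, 364.6], 0.69), ([164.0, 219.6], 0.46)]
marker []
spatula [([147.5, 288.7], 0.69), ([168.4, 161.1], 0.57)]
wrist [[[296.631, 0.0, 251.614], [0.0, 296.631, 193.415], [0.0, 0.0, 1.0]], [[0.303, -0.91, -0.2
[... 212 characters left out ...]
{'clock': 1.65, 'q': array([-1.38909412e+00,  2.20427310e-01,  1.52650308e+00, -2.19192332e-05,
        1.39470744e+00, -1.26102465e-01]), 'joint_vel': array([-1.40775459e-04,  1.13036200e-03, -4.29290762e-05, -1.45203573e-03,
       -1.47997405e-04,  1.70694387e-03]), 'effort': array([-2.28012410e-03, -4.96843672e+01, -3.89726400e+01, -3.71191272e-04,
        9.16687604e-04, -9.60018752e-06]), 'position': array([ 189.34040806, -595.61591561,  250.28107299]), 'eef_rot': array([-0.69874078, -0.10841339,  0.69875692, -0.10838188]), 'contact_force': array([ 1.11809518,  0.34964184, -0.96240154]), 'wrist_torque': array([ 0.05073029, -0.00902683,  0.01215511]), 'gripper_width': 85.26250747118881}
```

Run:
```python
import cv2
a=cv2.imread('pics/top0.png');cv2.imwrite('pics/top0c.png',cv2.resize(a[110:260,140:390],None,fx=3.2,fy=3.2,interpolation=cv2.INTER_CUBIC))
```

```text
(no output)
```

View pics/scene0.png

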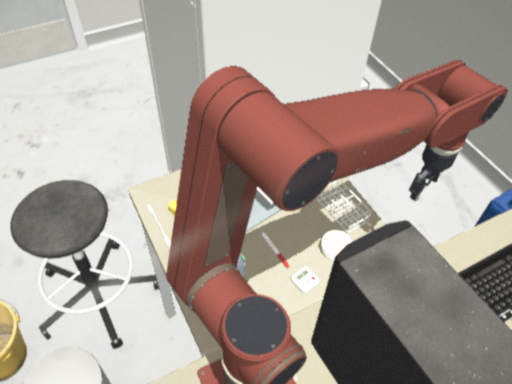

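View pics/top0c.png

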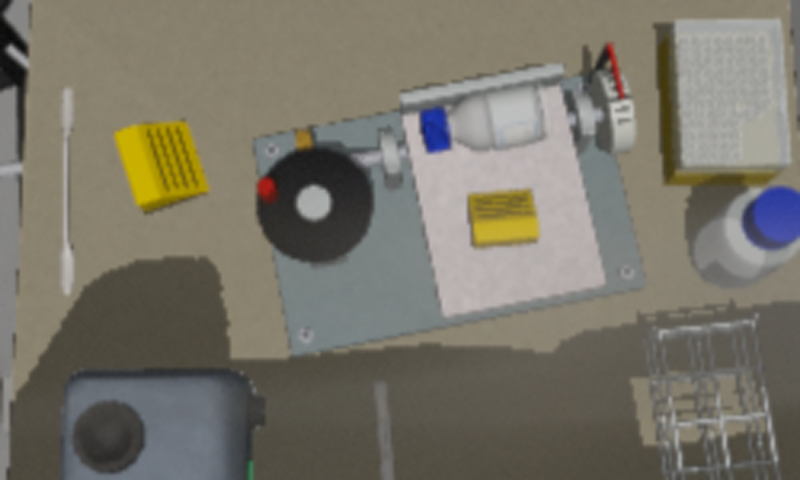

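View pics/top0.png

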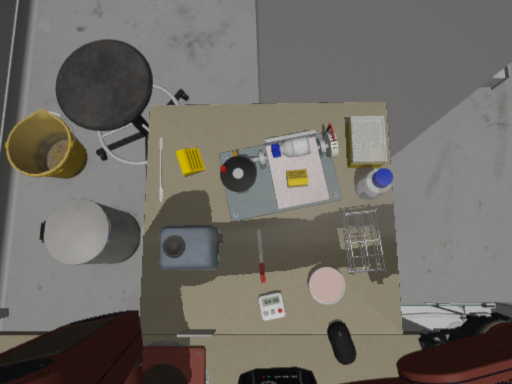

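Run:
```python
from h import *
c=lambda x,y:(110+(y+.5)/3.2-.5,140+(x+.5)/3.2-.5)
for nm,p,z in [('TL',(255,137),12),('BR',(645,285),12),('BL',(290,355),12),('deckTL',(405,112),75),('deckBL',(442,316),75),('deckBR',(604,285),75),('hub',(314,202),123),('pintop',(266,187),152),('wedgeTopC',(503,230),101),('bottleC',(490,118),99),('cap',(435,128),99),('base',(545,112),99)]:
    print(nm,np.round(ray_z('top',c(*p),z),1))
for nm,rc,z in [('stage',(178.4,280.6),0),('deck_top',(152.7,290.3),75),('crank_axis',(172.8,238.7),118),('pin',(165.6,220.4),135),('chock',(177.5,300.6),88),('bottle',(150,289.6),99),('bbase',(144.4,310.7),99)]:
    print(nm,np.round(ray_z('top',rc,z),1))
s=bot.get_state(); print(R.from_quat(s['eef_rot']).as_matrix().round(3)); print(np.array(bot.camera_info('wrist')['mount']).round(3))
```

```text
TL [ 602.6 -133.9   12. ]
BR [ 472.1 -458.    12. ]
BL [ 416.7 -164.9   12. ]
deckTL [ 603.7 -261.2   75. ]
deckBL [ 439.6 -287.9   75. ]
deckBR [ 462.6 -413.4   75. ]
hub [ 519.9 -192.1  123. ]
pintop [ 524.8 -159.3  152. ]
wedgeTopC [ 501.6 -334.3  101. ]
bottleC [ 590.6 -326.7   99. ]
cap [ 583.1 -284.    99. ]
base [ 594.9 -369.3   99. ]
stage [ 531.2 -299.7    0. ]
deck_top [ 581.7 -322.    75. ]
crank_axis [ 521.  -193.9  118. ]
pin [ 535.  -151.7  135. ]
chock [ 514.3 -345.    88. ]
bottle [ 581.8 -318.6   99. ]
bbase [ 595.5 -371.1   99. ]
[[-0.     0.303 -0.953]
 [ 0.    -0.953 -0.303]
 [-1.    -0.     0.   ]]
[[  -0.      -0.298    0.955 -123.777]
 [   1.      -0.      -0.      -1.321]
 [   0.       0.955    0.298  -76.561]
 [   0.       0.       0.       1.   ]]
```

```bash
python3 -m pendant '0.1 0.1 -0.01 -0.004 1; 0.1 0.1 -0.02 -0.004 0.5; 0.1 0.1 -0.02 -0.004 0; 0.1 0.1 -0.02 -0.004 0; 0.1 0.1 -0.02 -0.004 0; 0.1 0.1 -0.02 -0.004 0; 0.1 0.1 -0.02 -0.004 0; 0.1 0.1 -0.02 -0.004 0; 0.1 0.1 -0.02 -0.004 0; 0.1 0.1 -0.02 -0.004 0; 0.04 0.01 -0.01 0 0; 0 0 0 0 0' 20
python3 - <<'E'
from h import *
im=save('wrist','w1'); s=bot.get_state(); print(s['position'],s['eef_rot'],s['gripper_width'],s['contact_force'])
for t in ['deck_top','crank_axis','crank_pin','chock_center','bottle_center','bottle']:
    print(t,[(np.round(d['point'],1).tolist(),round(d['p'],2)) for d in bot.place_of(t,'wrist')[:3]])
cv2.imwrite('pics/w1b.png',cv2.cvtColor(cv2.resize(im,None,fx=1.5,fy=1.5),cv2.COLOR_RGB2BGR))
E
```

```text
clock: 3.15
position: [449.6, -343.3, 200.2]
eef_rot: [-0.704, -0.065, 0.704, -0.065]
contact_force: [0.3, -0.1, -0.5]
gripper_width: 0.2
[ 449.11126804 -343.68629534  200.34022475] [-0.70400475 -0.06431098  0.70432545 -0.06455285] -0.03222337483969788 [ 0.6059609  -0.63216615  0.49409168]
deck_top []
crank_axis [([65.6, 39.2], 0.73)]
crank_pin []
chock_center [([110.7, 255.4], 0.6)]
bottle_center [([258.1, 153.5], 0.25)]
bottle []
```

View pics/w1b.png

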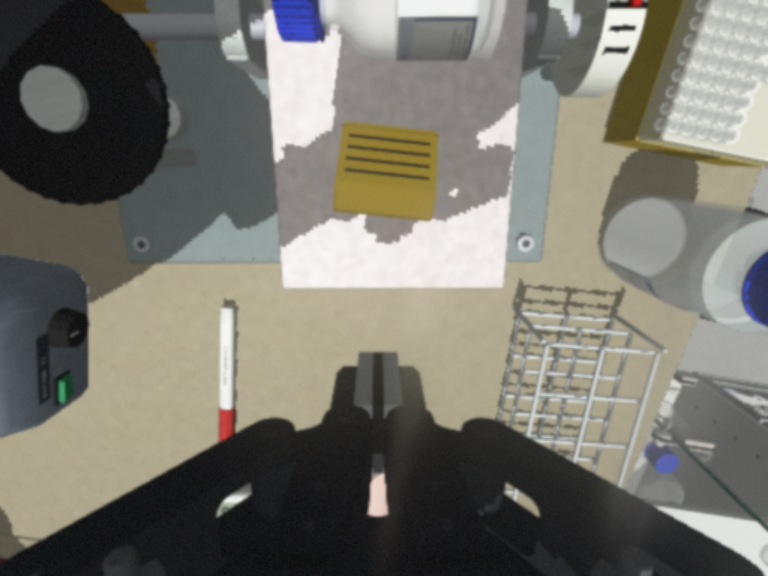

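Run:
```python
from h import *
a=np.deg2rad(10.3); Rs=np.array([[np.cos(a),np.sin(a)],[-np.sin(a),np.cos(a)]])
o=bot.get_state()['position'][:2]
f=lambda x,y:((y+.5)/1.5-.5,(x+.5)/1.5-.5)
for n,p,z in [('toeL',(343,123),76.5),('toeR',(437,131),76.5),('backL',(333,211),75),('backR',(433,219),75),('deckBL',(283,288),75),('deckBR',(504,288),75),('plateBL',(127,262),12),('plateBR',(542,262),12),('capEnd',(274,20),99),('hub',(53,98),123),('baseEnd',(507,10),99),('bodyR',(497,50),80),('bodyL',(345,50),80)]:
    w=ray_z('wrist',f(*p),z); print(n,w.round(1),(Rs@(w[:2]-o)).round(1))
```

```text
toeL [ 534.5 -308.4   76.5] [90.6 19.5]
toeR [ 539.4 -357.5   76.5] [ 86.7 -29.7]
backL [ 488.2 -310.    75. ] [44.8 26.2]
backR [ 493.9 -365.6   75. ] [ 40.4 -29.5]
deckBL [ 438.7 -287.9   75. ] [ 0.  56.8]
deckBR [ 461.9 -415.3   75. ] [  0.1 -72.7]
plateBL [ 416.5 -164.7   12. ] [  0.2 182. ]
plateBR [ 470.2 -459.    12. ] [   0.5 -117.1]
capEnd [ 570.5 -273.2   99. ] [132.3  47.7]
hub [ 520.4 -191.6  123. ] [ 97.6 137. ]
baseEnd [ 592.9 -374.4   99. ] [136.3 -55.8]
bodyR [ 581.2 -377.9   80. ] [124.1 -57.3]
bodyL [ 567.8 -304.3   80. ] [124.1  17.5]
```

```bash
python3 -m pendant '0.02 0 -0.1 0 0; 0.02 0 -0.1 0 0; 0.02 0 -0.1 0 0; 0.013 0 -0.096 0 0; 0 0 0 0 0; 0.0394 0.0072 0 0 0; 0.0394 0.0072 0 0 0; 0.03 0.0055 0 0 0; 0.03 0.0055 0 0 0; 0.02 0.0036 0 0 0; 0 0 0 0 0'
python3 - <<'E'
from h import *
im=save('wrist','w2'); s=bot.get_state(); print(s['position'],s['contact_force'])
cv2.imwrite('pics/w2b.png',cv2.cvtColor(cv2.resize(im,None,fx=1.5,fy=1.5),cv2.COLOR_RGB2BGR))
E
```

```text
clock: 4.88
position: [507.7, -335.6, 101.2]
eef_rot: [0.704, 0.065, -0.704, 0.064]
contact_force: [0.3, -0.5, -0.2]
gripper_width: -0.2
[ 507.45783587 -335.64871974  101.11418509] [-0.29620434 -0.65864798 -1.05213437]
```

View pics/w2b.png

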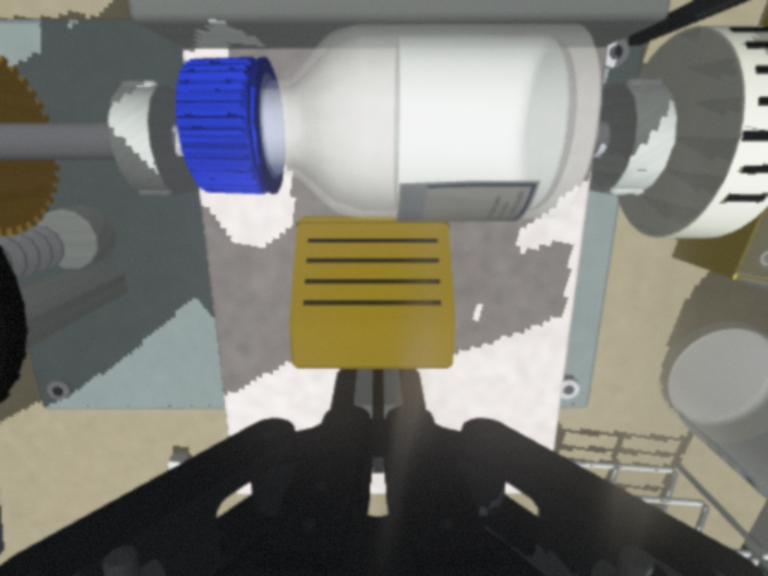

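Run:
```python
from h import *
a=np.deg2rad(10.3); Rs=np.array([[np.cos(a),np.sin(a)],[-np.sin(a),np.cos(a)]])
o=np.array([449.1,-343.7])
f=lambda x,y:((y+.5)/1.5-.5,(x+.5)/1.5-.5)
for n,p,z in [('toeL',(303,217),76.5),('toeR',(448,218),76.5),('backtopL',(293,366),101),('backtopR',(454,366),101),('deckR',(606,184),75),('deckL',(207,235),75),('capEnd',(178,120),99),('baseEnd',(600,110),95),('railtop',(400,47),75),('capFarTop',(226,57),99),('capNear',(226,193),99)]:
    w=ray_z('wrist',f(*p),z); print(n,w.round(1),(Rs@(w[:2]-o)).round(1))
print(Rs@(bot.get_state()['position'][:2]-o))
```

```text
toeL [ 557.4 -299.8   76.5] [114.4  23.8]
toeR [ 565.8 -347.3   76.5] [114.2 -24.4]
backtopL [ 515.6 -306.2  101. ] [72.1 25. ]
backtopR [ 524.6 -355.   101. ] [ 72.2 -24.6]
deckR [ 585.9 -396.    75. ] [125.2 -75.9]
deckL [ 545.2 -268.3   75. ] [108.  57.]
capEnd [ 580.6 -267.    99. ] [143.1  51.9]
baseEnd [ 603.8 -377.9   95. ] [146.1 -61.3]
railtop [ 613.1 -321.6   75. ] [165.3  -7.6]
capFarTop [ 597.9 -278.3   99. ] [158.1  37.7]
capNear [ 563.9 -281.    99. ] [124.2  41.1]
[58.8569883  -2.51297613]
```

```bash
python3 -m pendant '0.0157 0.0029 0 0 0; 0.0157 0.0029 0 0 0; 0.0157 0.0029 0 0 0; 0 0 0 0 0';python3 -m pendant '0.0059 0.0011 0 0 0; 0 0 0 0 0';python3 -m pendant '0.0059 0.0011 0 0 0; 0 0 0 0 0'
python3 - <<'E'
from h import *
im=save('wrist','w3'); s=bot.get_state(); print(s['position'],s['contact_force'])
cv2.imwrite('pics/w3b.png',cv2.cvtColor(cv2.resize(im,None,fx=1.5,fy=1.5),cv2.COLOR_RGB2BGR))
E
```

```text
clock: 5.42
position: [519.5, -333.7, 101.4]
eef_rot: [0.704, 0.064, -0.704, 0.064]
contact_force: [0.0, 0.5, 0.3]
gripper_width: -0.0
clock: 5.68
position: [520.6, -333.4, 101.3]
eef_rot: [0.704, 0.064, -0.704, 0.064]
contact_force: [0.8, 0.2, -0.3]
gripper_width: 0.1
clock: 5.92
position: [522.1, -333.2, 101.3]
eef_rot: [0.704, 0.064, -0.704, 0.064]
contact_force: [-0.2, 0.1, 0.4]
gripper_width: -0.2
[ 522.14301907 -333.15341149  101.34502584] [0.24085748 0.01393973 0.56741164]
```

View pics/w3b.png

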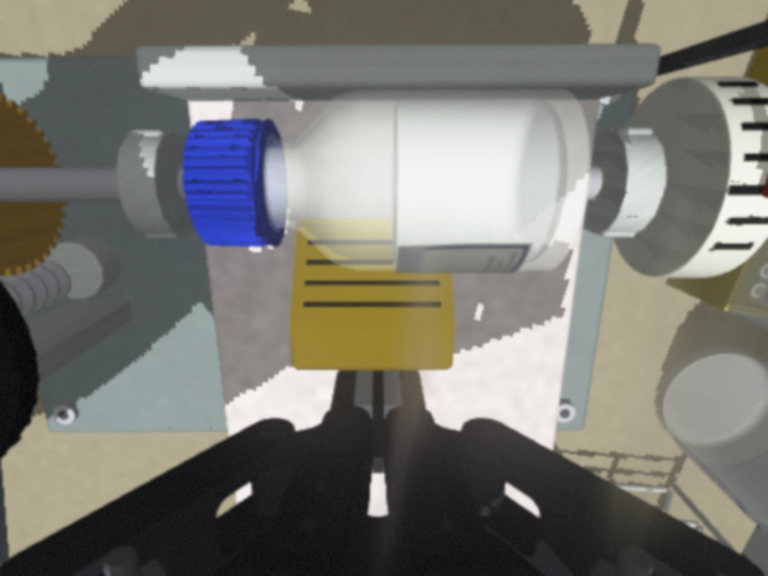

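```bash
python3 -m pendant '0.004 0.0007 0 0 0; 0 0 0 0 0';python3 -m pendant '0.004 0.0007 0 0 0; 0 0 0 0 0' | grep -E "pos|force"; python3 -m pendant '0.004 0.0007 0 0 0; 0 0 0 0 0' | grep -E "pos|force"
```

```text
clock: 6.22
position: [523.1, -333.0, 101.3]
eef_rot: [0.704, 0.064, -0.704, 0.064]
contact_force: [0.5, 0.4, 0.2]
gripper_width: 0.1
position: [524.1, -332.8, 101.3]
contact_force: [-0.4, -0.1, 1.2]
position: [524.3, -332.8, 101.3]
contact_force: [-5.3, -1.3, 3.6]
```

```bash
python3 -m pendant '0 0 0 0 0; 0 0 0 0 0'| grep -E "pos|force"; python3 -m pendant '-0.03 -0.0055 0 0 0; -0.06 -0.011 0.02 0 0; -0.06 -0.011 0.1 0 0; 0 0 0 0 0'
python3 - <<'E'
from h import *
im=save('wrist','w4'); s=bot.get_state(); print(s['position'],s['contact_force'])
cv2.imwrite('pics/w4b.png',cv2.cvtColor(cv2.resize(im,None,fx=1.5,fy=1.5),cv2.COLOR_RGB2BGR))
E
```

```text
position: [524.3, -332.8, 101.3]
contact_force: [-4.6, -0.7, 4.1]
clock: 7.48
position: [487.6, -340.9, 133.6]
eef_rot: [0.705, 0.063, -0.703, 0.065]
contact_force: [0.4, -1.5, 0.1]
gripper_width: -0.2
[ 487.62168148 -340.29342508  132.47160865] [ 0.35222455  0.74685378 -0.47295944]
```

View pics/w4b.png

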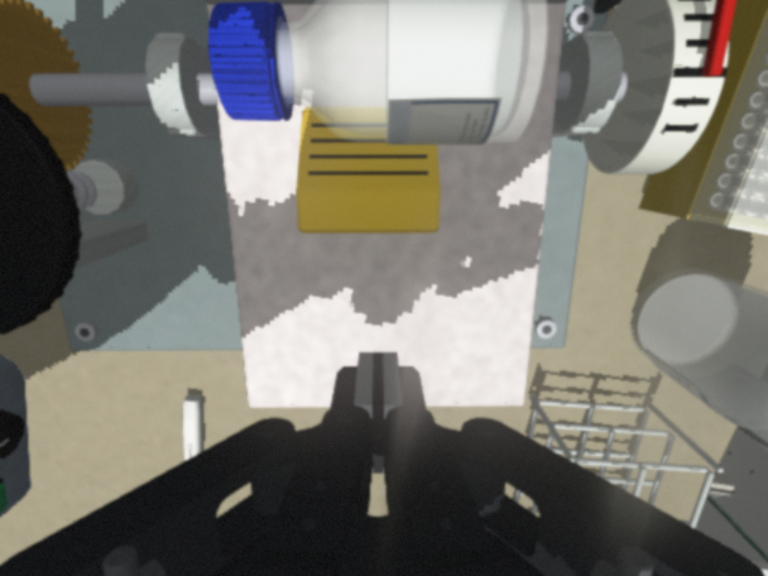

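```bash
python3 - <<'E'
from h import *
for z in (0,100,200): print(ray_z('top',(226,190),z).round(), ray_z('top',(226,219),z).round())
E
python3 -m pendant '0 0 0.15 0 0; 0 0.1 0.15 0 0; 0 0.15 0.05 0 0.3; 0 0.15 0 0 0.5; 0 0.15 0 0 0.5; 0 0.15 0 0 0.5; 0 0 0 0 0.5'
python3 - <<'E'
from h import *
im=save('wrist','w5'); s=bot.get_state(); print(s['position'],s['eef_rot'],s['gripper_width'])
for t in ['crank_axis','crank_pin']:
    print(t,[(np.round(d['point'],1).tolist(),round(d['p'],2)) for d in bot.place_of(t,'wrist')[:3]])
cv2.imwrite('pics/w5b.png',cv2.cvtColor(cv2.resize(im,None,fx=1.5,fy=1.5),cv2.COLOR_RGB2BGR))
E
```

```text
[404. -56.   0.] [ 404. -134.    0.]
[396. -76. 100.] [ 395. -146.  100.]
[387. -96. 200.] [ 387. -158.  200.]
clock: 8.4
position: [487.4, -162.0, 217.9]
eef_rot: [-0.704, -0.066, 0.704, -0.065]
contact_force: [-0.0, -0.4, -0.1]
gripper_width: 42.5
[ 487.51950936 -163.40522797  218.08341417] [-0.70393005 -0.06525181  0.70426736 -0.06505521] 42.171189422690766
crank_axis [([169.1, 299.9], 0.55)]
crank_pin [([152.6, 255.6], 0.55)]
```

View pics/w5b.png

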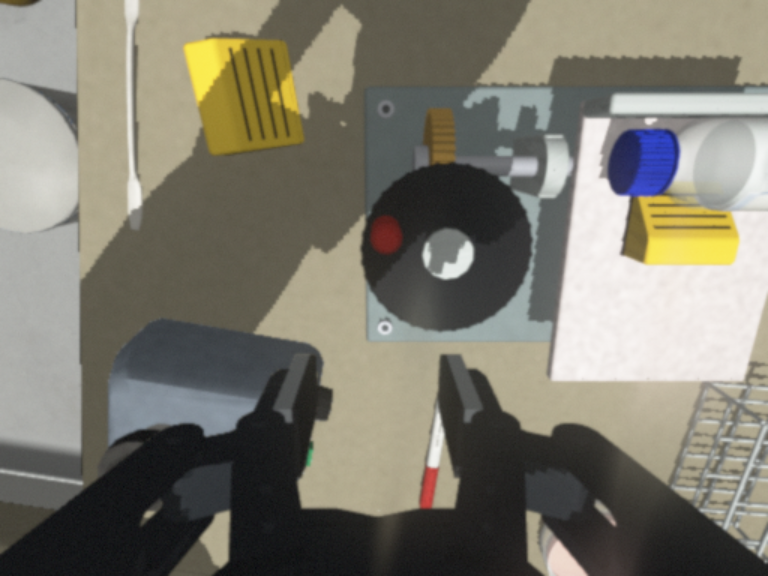

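Run:
```python
from h import *
f=lambda x,y:((y+.5)/1.5-.5,(x+.5)/1.5-.5)
im=cv2.imread('pics/w5.png').astype(int); m=(im[:,:,2]>70)&(im[:,:,2]>2*im[:,:,1]); m[:120]=0;m[200:]=0;m[:,:230]=0;m[:,290:]=0
ys,xs=np.nonzero(m); print(ys.min(),ys.max(),xs.min(),xs.max(),ys.mean(),xs.mean())
h=ray_z('wrist',f(448,254),123); print('hub',h)
for z in (118,135,152): print(z,ray_z('wrist',(ys.mean(),xs.mean()),z).round(1))
d=ray_z('wrist',f(447,247),118);print('disc',d)
X=[521,-191,118]
print([ (proj('wrist',[521+44*np.cos(t),-191+44*np.sin(t),118])*1.5).round() for t in np.deg2rad([10,100,190,280])])
for p in [(525.5,-157.4),(526.5,-157.4)]: print([ (proj('wrist',[p[0],p[1],z])).round(1) for z in (119,152)])
```

```text
144 168 247 267 156.35555555555555 256.962962962963
hub [ 520.41888129 -193.45236069  123.        ]
118 [ 523.5 -161.1  118. ]
135 [ 526.4 -160.2  135. ]
152 [ 529.4 -159.3  152. ]
disc [ 522.93744828 -193.11461058  118.        ]
[array([160., 446.]), array([249., 356.]), array([329., 438.]), array([250., 528.])]
[array([153.1, 252.7]), array([161.6, 252.9])]
[array([151.8, 253. ]), array([160.1, 253.2])]
```

```bash
python3 -m pendant '0.055 0.006 0 0 0.45; 0.1 0.01 0 0 0.45; 0 0 0 0 0.45; 0 0 -0.05 0 0.45; 0 0 -0.05 0 0.45; 0 0 0 0 0.45'
python3 - <<'E'
from h import *
im=save('wrist','w6'); s=bot.get_state(); print(s['position'],s['eef_rot'],s['gripper_width'])
cv2.imwrite('pics/w6b.png',cv2.cvtColor(cv2.resize(im,None,fx=1.5,fy=1.5),cv2.COLOR_RGB2BGR))
print([ (proj('wrist',[526.2,-159.5,z])*1.5).round(1) for z in (119,152)],(proj('wrist',[520.6,-192.5,123])*1.5).round(1))
E
```

```text
clock: 9.3
position: [524.7, -160.1, 191.6]
eef_rot: [-0.703, -0.065, 0.705, -0.064]
contact_force: [-0.7, 0.1, -0.5]
gripper_width: 38.7
[ 525.35413252 -160.309243    192.67330232] [-0.70354473 -0.0645557   0.70483269 -0.06378292] 38.30168777895844
[array([317.6, 379.2]), array([347. , 379.4])] [343.4 445.6]
```

View pics/w6b.png

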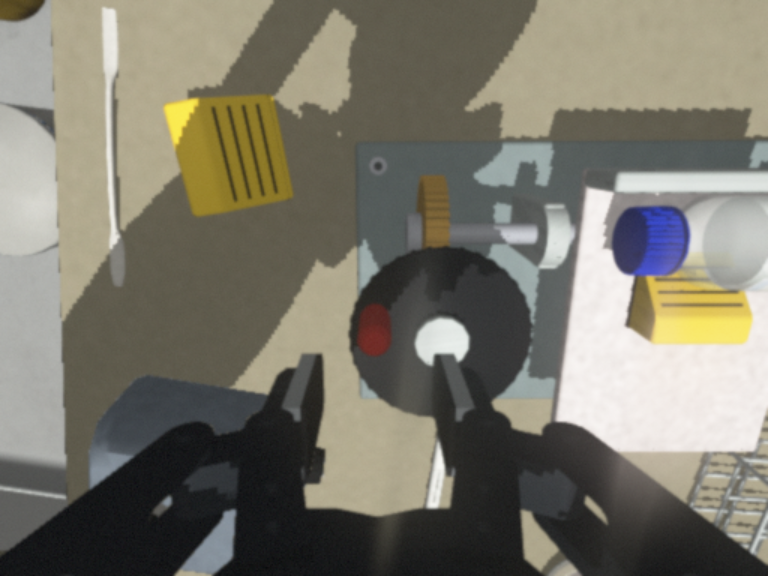

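```bash
python3 -m pendant '0.005 0.008 0 0 0.45; 0 0 -0.06 0 0.45; 0 0 -0.06 0 0.45; 0 0 -0.06 0 0.45; 0 0 0 0 0.45; 0 0 0 0 0.45'; python3 -m pendant '0 0 0 0 0.2; 0 0 0 0 0.1; 0 0 0 0 0; 0 0 0 0 0; 0 0 0 0 0' 20
python3 - <<'E'
from h import *
im=save('wrist','w7'); s=bot.get_state(); print(s['position'],s['contact_force'],s['wrist_torque'],s['gripper_width'])
cv2.imwrite('pics/w7b.png',cv2.cvtColor(cv2.resize(im,None,fx=1.5,fy=1.5),cv2.COLOR_RGB2BGR))
E
```

```text
clock: 10.1
position: [527.6, -158.6, 148.8]
eef_rot: [0.704, 0.064, -0.704, 0.064]
contact_force: [0.3, 0.6, -0.0]
gripper_width: 38.3
clock: 10.72
position: [528.1, -158.2, 149.5]
eef_rot: [0.705, 0.064, -0.704, 0.064]
contact_force: [1.0, 5.3, 5.6]
gripper_width: 13.0
[ 528.10447105 -158.20393318  149.56435284] [1.45065075 5.04537137 5.3077504 ] [ 0.77727951 -0.10126789  0.00543748] 13.010466218718701
```

View pics/w7b.png

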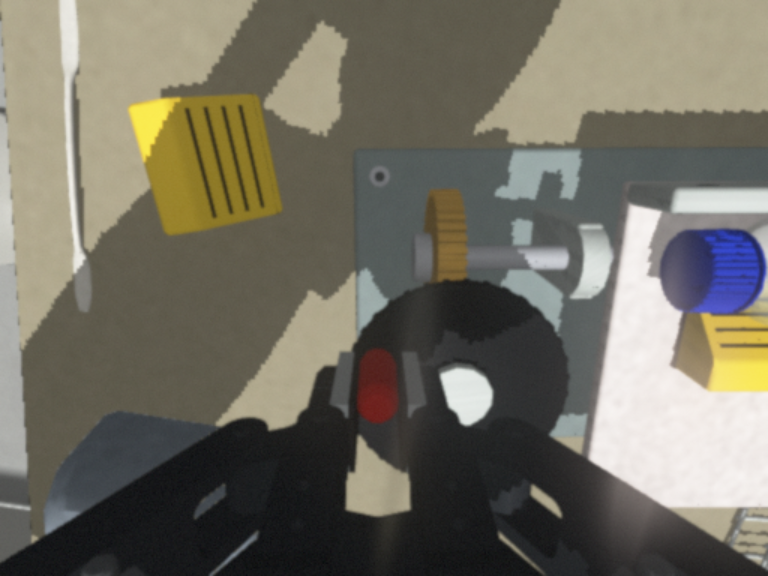

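```bash
python3 - <<'E'
import numpy as np
p=np.deg2rad(78-15*np.arange(0,25)); x=34*np.cos(p)/250;y=34*np.sin(p)/250
print('; '.join(f'{a:.3f} {b:.3f} 0 0 0' for a,b in zip(np.diff(x),np.diff(y))))
p=np.deg2rad(78-30*np.arange(0,13)); x=34*np.cos(p)/250;y=34*np.sin(p)/250
print('; '.join(f'{a:.4f} {b:.4f} 0 0 0' for a,b in zip(np.diff(x),np.diff(y))))
E
python3 -m pendant '0.034 -0.012 0.004 0 0; 0.031 -0.021 0.002 0 0; 0.026 -0.025 0 0 0; 0 0 0 0 0'
```

```text
0.033 -0.012 0 0 0; 0.029 -0.020 0 0 0; 0.023 -0.027 0 0 0; 0.015 -0.032 0 0 0; 0.006 -0.035 0 0 0; -0.003 -0.035 0 0 0; -0.012 -0.033 0 0 0; -0.020 -0.029 0 0 0; -0.027 -0.023 0 0 0; -0.032 -0.015 0 0 0; -0.035 -0.006 0 0 0; -0.035 0.003 0 0 0; -0.033 0.012 0 0 0; -0.029 0.020 0 0 0; -0.023 0.027 0 0 0; -0.015 0.032 0 0 0; -0.006 0.035 0 0 0; 0.003 0.035 0 0 0; 0.012 0.033 0 0 0; 0.020 0.029 0 0 0; 0.027 0.023 0 0 0; 0.032 0.015 0 0 0; 0.035 0.006 0 0 0; 0.035 -0.003 0 0 0
0.0627 -0.0320 0 0 0; 0.0383 -0.0590 0 0 0; 0.0037 -0.0703 0 0 0; -0.0320 -0.0627 0 0 0; -0.0590 -0.0383 0 0 0; -0.0703 -0.0037 0 0 0; -0.0627 0.0320 0 0 0; -0.0383 0.0590 0 0 0; -0.0037 0.0703 0 0 0; 0.0320 0.0627 0 0 0; 0.0590 0.0383 0 0 0; 0.0703 0.0037 0 0 0
clock: 11.28
position: [550.3, -174.1, 149.7]
eef_rot: [-0.704, -0.064, 0.704, -0.064]
contact_force: [0.4, -0.5, -2.2]
gripper_width: 12.9
```

```bash
python3 -m pendant '0.0182 -0.068 0 0 0; -0.0182 -0.068 0 0 0; -0.0498 -0.0498 0 0 0; 0 0 0 0 0';python3 -m pendant '-0.068 -0.0182 0 0 0; -0.068 0.0182 0 0 0; -0.0498 0.0498 0 0 0; 0 0 0 0 0'; python3 -m pendant '-0.0182 0.068 0 0 0; 0.0182 0.068 0 0 0; 0.0498 0.0498 0 0 0; 0 0 0 0 0'; python3 -m pendant '0.068 0.0182 0 0 0; 0.068 -0.0182 0 0 0; 0.0498 -0.0498 0 0 0; 0 0 0 0 0'
python3 - <<'E'
from h import *
im=save('wrist','w8'); s=bot.get_state(); print(s['position'],s['contact_force'],s['wrist_torque'],s['gripper_width'])
cv2.imwrite('pics/w8b.png',cv2.cvtColor(cv2.resize(im,None,fx=1.5,fy=1.5),cv2.COLOR_RGB2BGR))
a=save('top','t8');cv2.imwrite('pics/t8c.png',cv2.cvtColor(cv2.resize(a[110:230,190:390],None,fx=4,fy=4,interpolation=cv2.INTER_CUBIC),cv2.COLOR_RGB2BGR))
E
```

```text
clock: 11.78
position: [536.4, -221.2, 149.8]
eef_rot: [-0.704, -0.063, 0.705, -0.064]
contact_force: [2.1, -5.1, -6.7]
gripper_width: 13.2
clock: 12.28
position: [490.1, -205.8, 149.9]
eef_rot: [-0.704, -0.065, 0.705, -0.064]
contact_force: [-2.0, 0.6, -5.9]
gripper_width: 13.2
clock: 12.78
position: [505.6, -160.5, 150.0]
eef_rot: [0.705, 0.064, -0.704, 0.066]
contact_force: [3.3, -6.5, -12.2]
gripper_width: 13.3
clock: 13.28
position: [550.2, -173.7, 149.9]
eef_rot: [-0.703, -0.064, 0.705, -0.065]
contact_force: [-4.3, -4.4, -4.5]
gripper_width: 13.0
[ 549.95300551 -173.29646209  149.87321038] [-3.90653308 -4.3792153  -3.62396483] [-0.54325451  0.71479793 -0.00193333] 12.744018477957901
```

View pics/w8b.png

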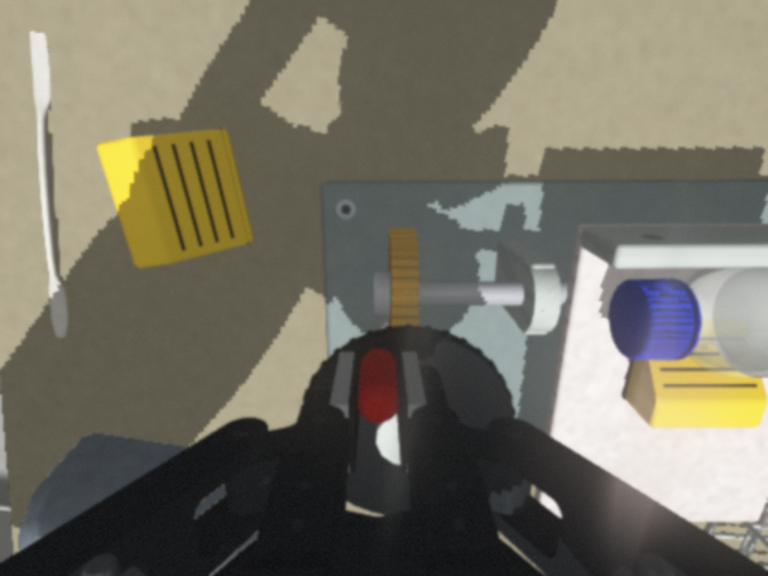

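View pics/t8c.png

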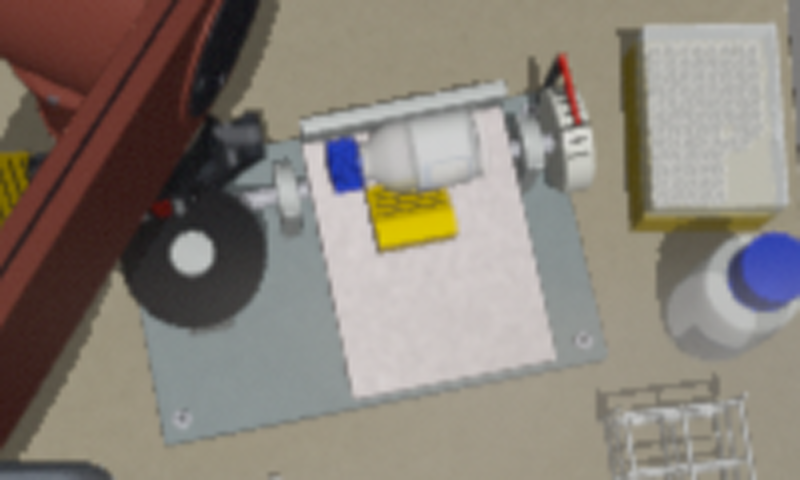

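```bash
for i in 1; do python3 -m pendant '0.0182 -0.068 0 0 0; -0.0182 -0.068 0 0 0; -0.0498 -0.0498 0 0 0; -0.068 -0.0182 0 0 0; -0.068 0.0182 0 0 0; -0.0498 0.0498 0 0 0; -0.0182 0.068 0 0 0; 0.0182 0.068 0 0 0; 0.0498 0.0498 0 0 0; 0.068 0.0182 0 0 0; 0.068 -0.0182 0 0 0; 0.0498 -0.0498 0 0 0'; done
python3 - <<'E'
from h import *
im=save('wrist','w9'); s=bot.get_state(); print(s['position'],s['contact_force'],s['wrist_torque'],s['gripper_width'])
cv2.imwrite('pics/w9b.png',cv2.cvtColor(cv2.resize(im,None,fx=1.5,fy=1.5),cv2.COLOR_RGB2BGR))
E
```

```text
clock: 14.88
position: [549.3, -172.5, 150.0]
eef_rot: [-0.703, -0.065, 0.705, -0.065]
contact_force: [-7.1, -4.1, -3.3]
gripper_width: 13.1
[ 550.22046207 -174.5678819   150.17039441] [-0.79380469 -2.86427172 -8.82303544] [-0.25442942 -0.01353924 -0.0609012 ] 12.98634296566704
```

View pics/w9b.png

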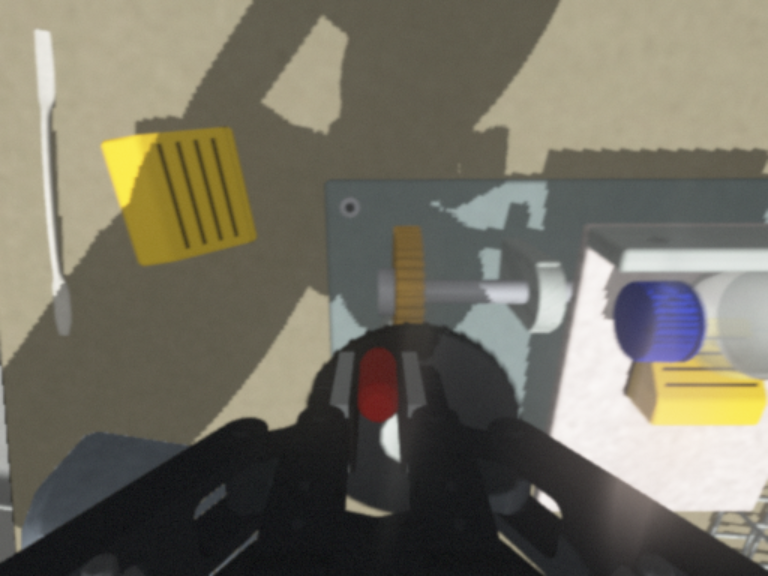

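Two turns (plus 47°) done, bottle still held at (705,320) with the wedge under it. Two more turns.

```bash
python3 -m pendant '0.0182 -0.068 0 0 0; -0.0182 -0.068 0 0 0; -0.0498 -0.0498 0 0 0; -0.068 -0.0182 0 0 0; -0.068 0.0182 0 0 0; -0.0498 0.0498 0 0 0; -0.0182 0.068 0 0 0; 0.0182 0.068 0 0 0; 0.0498 0.0498 0 0 0; 0.068 0.0182 0 0 0; 0.068 -0.0182 0 0 0; 0.0498 -0.0498 0 0 0'
python3 -m pendant '0.0182 -0.068 0 0 0; -0.0182 -0.068 0 0 0; -0.0498 -0.0498 0 0 0; -0.068 -0.0182 0 0 0; -0.068 0.0182 0 0 0; -0.0498 0.0498 0 0 0; -0.0182 0.068 0 0 0; 0.0182 0.068 0 0 0; 0.0498 0.0498 0 0 0; 0.068 0.0182 0 0 0; 0.068 -0.0182 0 0 0; 0.0498 -0.0498 0 0 0'
python3 - <<'E'
from h import *
im=save('wrist','w10'); s=bot.get_state(); print(s['position'],s['contact_force'],s['wrist_torque'],s['gripper_width'])
cv2.imwrite('pics/w10b.png',cv2.cvtColor(cv2.resize(im,None,fx=1.5,fy=1.5),cv2.COLOR_RGB2BGR))
a=save('top','t10');cv2.imwrite('pics/t10c.png',cv2.cvtColor(cv2.resize(a[110:230,190:390],None,fx=4,fy=4,interpolation=cv2.INTER_CUBIC),cv2.COLOR_RGB2BGR))
E
```

```text
clock: 16.42
position: [549.3, -172.5, 150.1]
eef_rot: [-0.703, -0.065, 0.705, -0.065]
contact_force: [-7.0, -3.0, -5.0]
gripper_width: 13.2
clock: 17.92
position: [549.3, -172.5, 150.1]
eef_rot: [-0.703, -0.065, 0.705, -0.065]
contact_force: [-7.5, -3.0, -6.6]
gripper_width: 12.9
[ 550.18128512 -174.53053854  150.20594119] [ -0.66031212  -2.78768387 -10.46267511] [-0.20913426 -0.04753938  0.01274173] 12.729171745239865
```

View pics/w10b.png

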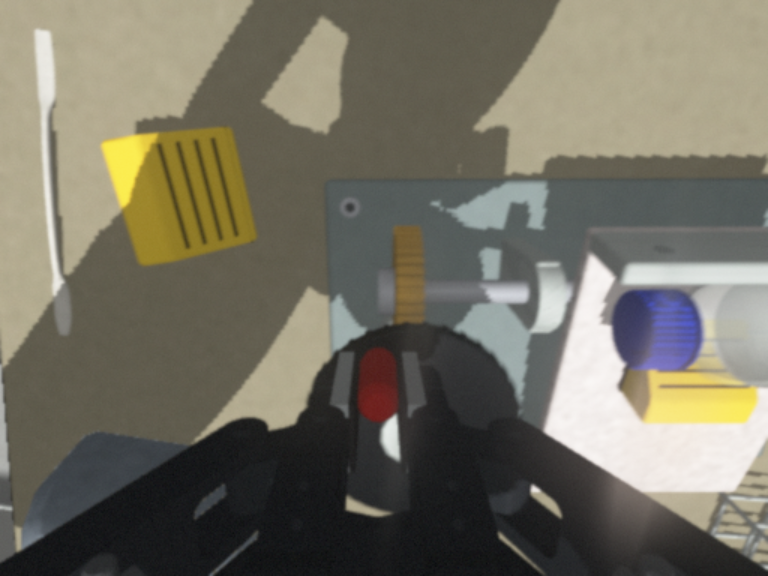

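View pics/t10c.png

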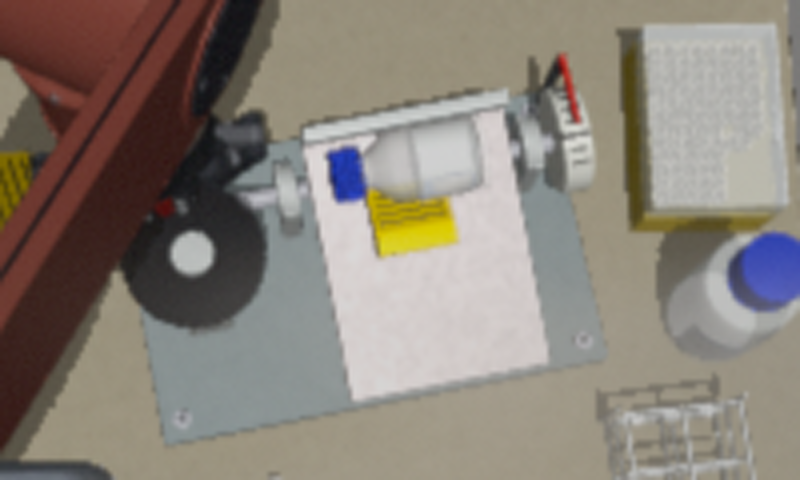

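```bash
python3 -m pendant '0.0182 -0.068 0 0 0; -0.0182 -0.068 0 0 0; -0.0498 -0.0498 0 0 0; -0.068 -0.0182 0 0 0; -0.068 0.0182 0 0 0; -0.0498 0.0498 0 0 0; -0.0182 0.068 0 0 0; 0.0182 0.068 0 0 0; 0.0498 0.0498 0 0 0; 0.068 0.0182 0 0 0; 0.068 -0.0182 0 0 0; 0.0498 -0.0498 0 0 0'
python3 -m pendant '0 0 0 0 0; 0 0 0 0 0.3; 0 0 0 0 0.45; 0 0 0 0 0.45; 0 0 0.05 0 0.45; 0 0 0.1 0 0.45; 0 0 0.15 0 0.45; 0 -0.1 0.05 0 0.45; 0 -0.15 0 0 0.45; 0 -0.2 0 0 0.45; 0 -0.2 0 0 0.45; 0 0 0 0 0.45'
python3 - <<'E'
from h import *
im=save('wrist','w11'); s=bot.get_state(); print(s['position'],s['contact_force'],s['gripper_width'])
cv2.imwrite('pics/w11b.png',cv2.cvtColor(cv2.resize(im,None,fx=1.5,fy=1.5),cv2.COLOR_RGB2BGR))
E
```

```text
clock: 19.52
position: [549.4, -172.6, 150.1]
eef_rot: [-0.703, -0.065, 0.705, -0.065]
contact_force: [-7.9, -3.9, -5.0]
gripper_width: 13.0
clock: 21.02
position: [549.7, -339.0, 238.7]
eef_rot: [0.705, 0.062, -0.704, 0.064]
contact_force: [-0.1, 0.1, -0.5]
gripper_width: 38.3
[ 549.97714573 -337.0054211   238.49992921] [0.5788633  0.19540429 0.43282057] 38.23368160996913
```

View pics/w11b.png

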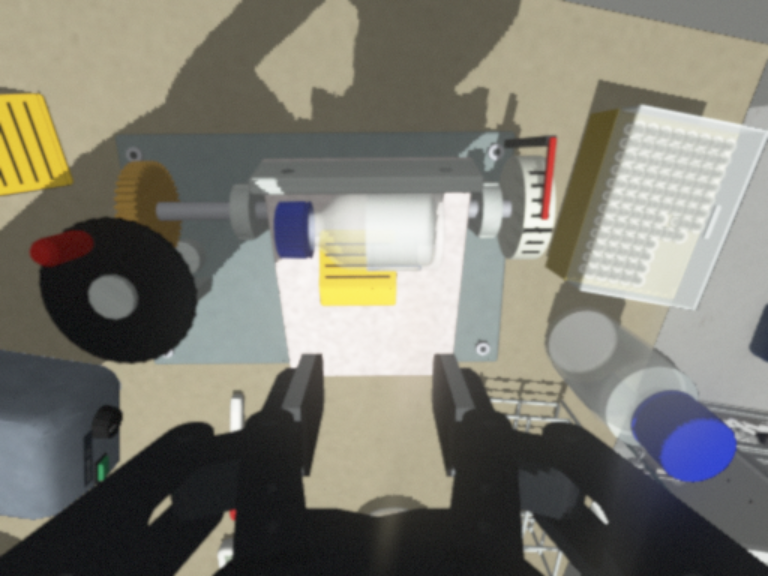

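Run:
```python
from h import *
a=np.deg2rad(10.3); Rw=np.array([[np.cos(a),-np.sin(a)],[np.sin(a),np.cos(a)]])
o=np.array([449.1,-343.7])+Rw@np.array([95.3,32.5])
for t in (0,13,14,15,16,17):
    T=np.deg2rad(t); out=[]
    for x,y in ((-139,65),(-139,-65)):
        X=44+x*np.cos(T)-13*np.sin(T)*1; Z=62+x*np.sin(T)+13*np.cos(T)
        w=o+Rw@np.array([X,y-40]); out.append((proj('wrist',[*w,Z])*1.5).round(1).tolist())
    print(t,out)
im=cv2.imread('pics/w11.png');cv2.imwrite('pics/w11c.png',cv2.resize(im[80:260,170:390],None,fx=3.2,fy=3.2,interpolation=cv2.INTER_CUBIC))
a=save('top','t11');cv2.imwrite('pics/t11c.png',cv2.cvtColor(cv2.resize(a[110:230,190:390],None,fx=4,fy=4,interpolation=cv2.INTER_CUBIC),cv2.COLOR_RGB2BGR))
```

```text
0 [[403.2, 285.4], [403.1, 462.4]]
13 [[381.2, 293.2], [381.1, 455.3]]
14 [[379.4, 293.7], [379.3, 454.8]]
15 [[377.5, 294.2], [377.4, 454.3]]
16 [[375.6, 294.7], [375.5, 453.9]]
17 [[373.7, 295.2], [373.6, 453.4]]
```

View pics/w11c.png

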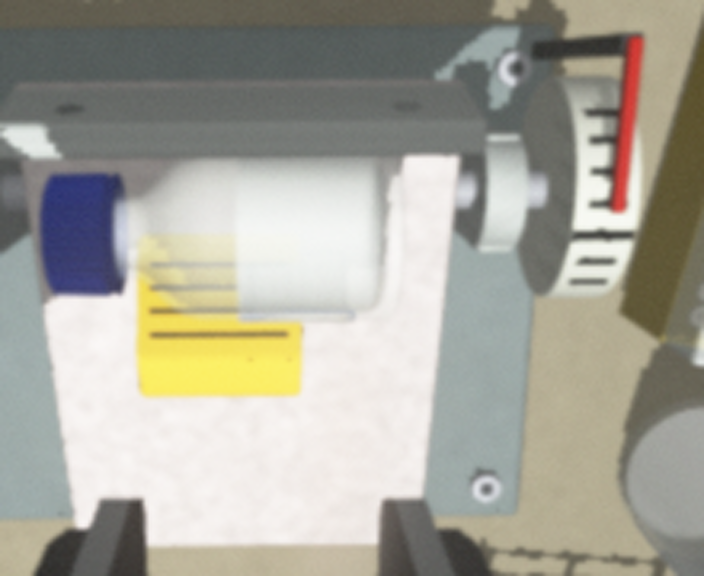

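View pics/t11c.png

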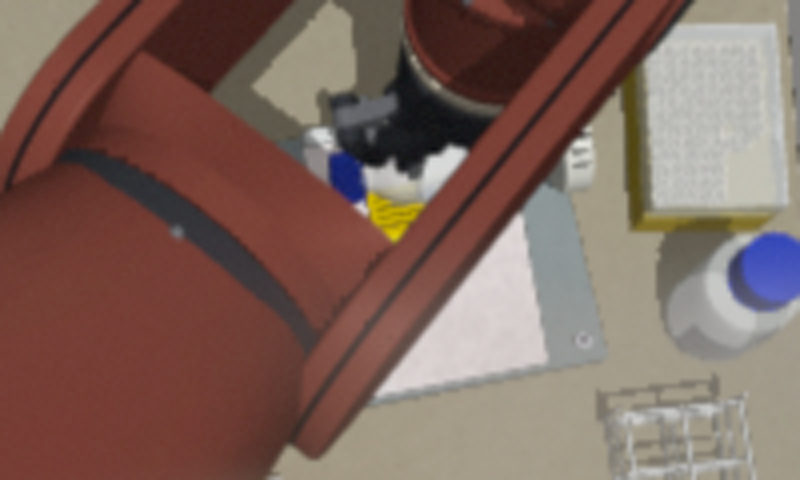

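Run:
```python
from h import *
print(bot.get_state()['clock'],bot.finish_job())
```

```text
the job is handed in; nothing more can be done
21.125 None
```

I pushed the wedge against the bottle, wound the crank and handed the job in at 21.1 s. `finish_job` gives no verdict, so success rests on my own checks.

- **Wedge:** I pushed the smaller wedge square along the deck with the closed fingers until it met the bottle, which was against the back rail. The contact force was about 5 N. A picture after backing off showed the wedge still snug against the bottle's low side.
- **Crank:** I held the pin lightly (20 N) and wound it clockwise five full turns plus about 48°. The extra made up for the deck starting slightly below zero. Forces read between moves stayed around 12 N or less.
- **Tilt:** My three checks roughly agree. The turn count gives 14.6 to 15.4°. The deck's near edge in the last wrist picture gives about 15.7°, uncertain by about 1°. The red pointer stands at the mark next to the long zero line, read with some parallax. All three are inside the allowed ±1.7°.
- **Bottle:** In the last picture it lies against the rail with the wedge under its low side, within a few millimetres of mid-bottle.
- **Bystanders:** The arm never went near the tall bottle, spatula or marker, and the last top picture shows the tall bottle where it was. I did not re-measure their positions; the spatula was outside the last pictures and the marker was partly hidden by the gripper.

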